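Refit the drop-in service hatch of a control box

ROBOT

A 7-joint arm with a two-finger parallel gripper is mounted at the origin on a cart in front of the work surface, level with it; the furniture and walls round the work are solid. World frame = base frame: x ahead of the robot, y to its left, z up, the work surface at z = 0. Lengths are in m, angles in rad, forces in N, time in s.
With the tool pointing down it reaches from about 0.425 to 0.875 m from the base axis. Payload 4.7 kg.
Tool frame: the origin (TCP) lies between the finger pads; the fingertips stand 14 mm ahead of it and the grasp point (between the pads) lies 5 mm behind it; z points along the fingers, y is the line along which they close (so a half turn about z gives the same grasp; the last joint's range is limited). The gripper opens to 87 mm and grips with 3 to 60 N. Pads are 19 mm wide; open, the fingers measure 117 mm over their backs; the gripper's body (75 mm by 190 mm) begins 51 mm behind the grasp point.
Start: joints at [-1.255, 0.321, -0.07, 1.45, 0.023, 1.371, -0.057], TCP at [0.193, 0.621, 0.237] pointing down, gripper open.
Joint ranges: [-2.86, 2.86], [-0.3, 2.09], [-1.38, 1.24], [0.06, 2.45], [-1.56, 4.7], [0.09, 2.05], [-2.69, 2.69]. Speed limits (rad/s): [2.57, 2.57, 3.14, 3.14, 3.14, 3.14, 3.14].

INTERFACE

Orientations are given as a rotation vector (axis times angle).
In Python, from bench import get_state, get_image, camera_params, close_job gives the robot as it stands. The module is installed in compiled form; this text tells all that it offers.
- The arm moves only by the tool arm_command, never from a script. Its argument "motion" is a list of rows, each a list of 5 numbers: the finger opening in mm, from 0 to 87, then the shift along the tool's x, y, z in mm, then the turn about the tool's z in degrees. In form: [[gripper, x, y, z, spin], ...]. A call has 1 to 5 rows; each row is the pose to reach, as a shift and turn from the pose commanded when the call began, along the tool's axes at that moment; what a row does not reach only later rows make up. A row lasts 1/12 s, in which the tool goes at most 41.7 mm and 7.16 degrees, less where a joint would pass 70% of its speed; a pose out of reach is approached as far as the arm can. A call with a gripper value outside its range is refused whole. The fingers move at their own pace and stop on an object; "newtons" is the grip in N (left out, the last holds). Time passes only in rows, so rows that repeat a pose let the fingers close. It gives the time, the measured TCP pose, the force, the opening and the grip force at its end, in the units of the state.
- get_state(): the state, without advancing time (a new reading comes with each control period).
- get_image(name): name is "side" or "top" or "wrist"; returns (picture, depth): 420x560x3 uint8, red, green, blue; 420x560 float32, m along the optical axis (not along the pixel's ray), 0 where there is no reading.
- camera_params(name): a dict with "intrinsics" (3x3 intrinsics, pixels), "D" ([k1, k2, p1, p2, k3] as OpenCV has them; the pictures are not rectified), "extrinsics" (4x4, takes a point from camera to world coordinates). Camera axes: x right, y down, z forward; pixel columns grow to the right and rows downward; lengths in m; the calibration is good to about 2 mm. A picture is of the moment at which its call begins: read the wrist's pose just before it. camera_params takes no time and is no camera call; for the wrist camera it gives the pose at the moment of the call.
- close_job(): hands the job in; it is judged then, once.
The state is a dict: "time": time; "joint_positions": joint angles; "qd": joint speeds; "joint_torque": joint torques, N m; "position": TCP position; "tool_rot": TCP orientation; "ft_force": force on the tool from outside, world axes, zero at the start; "torque": the same for the moment, N m; "grip_width": opening from 0.0 (shut) to 1.0 (fully open); "grip_force": force on a finger pad.
Only numpy, scipy, OpenCV 4.12 (cv2) and the standard library are available. Lean on these libraries where they do the work, as an engineer would, in place of code of your own. Each camera call takes 0.05 s, during which the arm holds its last target. There are 200 camera calls.

TASK

Close the grey control box with its loose hatch plate, which is longer than the opening: hold it by its handle, tilt it, tuck one end under the wide lip and push it gently against the sprung keeper there until the other end can drop in past the narrow lip, then let it slide back under the narrow lip. Leave it lying flat on its ledges, held under both lips; do not force it, and do not disturb the other things on the bench.

Things in the scene. Friction and masses are not known exactly. Their poses are not given: they have to be found in the camera images.
- hatch_grip (a point): Centre of the loose hatch's grip bar. Hatch: flat steel plate 106 x 200 x 5 mm (x, y, z), same both ways round, with a black bridge handle in the middle of its top. The bar runs along x, 70 mm long, 14 thick (y), 26 high (z), on posts at x=+-28; its centre is 31 mm above the plate's underside. At first it lies flat on the bench, handle up.
- hatch: The same hatch, 0.2 to 0.4 kg; origin at the centre of the plate's underside, y along its length, z up out of the handle side. (A fixed shelf hangs 0.5 m above the back of the bench, from x = 0.58 m on: keep the wrist low.)
- box_seat (a point): Point on the grey control box (fixed, 142 x 276 mm, 72 high, its y along the length, z up) level with the ledge tops, 52 mm above the bench, where the centre of the hatch's underside belongs, hatch length along y either way round. Ledges: y=-100..-80 and y=78..136 mm from here; below and between them the box is hollow. Side walls at x=+-59.5 mm.
- wide_lip (a point): Middle of the wide lip's top edge beside the opening, 88 mm toward +y from box_seat. The lip is 4 mm thick, its underside 16 mm above the ledge; under it a pocket 48 mm long with the keeper. The opening between the two lips is 176 mm long, 119 wide. Axes as box_seat.
- narrow_lip (a point): Middle of the narrow lip's top edge beside the opening, 88 mm toward -y from box_seat. The lip is 4 mm thick, its underside 16 mm above the ledge; under it a pocket 12 mm long that ends at a wall: the seated hatch butts there. Axes as box_seat.
- keeper_face (a point): Middle of the face of the sprung black keeper block (90 mm wide) at rest under the wide lip, 99 mm toward +y from box_seat. It pushes in 17 mm toward +y, resisting with 3.2 N at first, rising evenly to 10 N at its stop. A level hatch clears the narrow lip when it is 13 to 17 mm in (8.4 N up). Let go, it slides the hatch back to the narrow end's wall.
- box: The same box with its aluminium hatch frame (lips, ledges, walls and keeper in one); origin on the bench 52 mm below box_seat. The frame is bolted through slots: all of it stands up to 8 mm toward +y or -y of the box_seat, lip and keeper points (nominal points on the box). The shift is not measured; heights and x are exact. Contact forces between hatch and frame adding up to over 35 N bend it.
- driver: Bystander, to be left alone: screwdriver, yellow handle, 24 x 215 x 25 mm; origin at the centre of its underside.
- oil_bottle: Bystander, to be left alone: oil bottle, white with a red spout, 45 x 45 x 116 mm; origin at the centre of its underside.
- cap: Bystander, to be left alone: white cap, 37 mm across, 18 high; origin at the centre of its underside.
- block: Bystander, to be left alone: steel block, 40 x 60 x 32 mm; origin at the centre of its underside.
- tape: Bystander, to be left alone: tape roll, ring 105 mm across, 24 high; origin at the centre of its underside.
- gauge: Bystander, to be left alone: caliper, 72 x 230 x 15 mm; origin at the centre of its underside.

How it is judged:
By the outcome, as a careful person would: the job done as asked, in the order asked, and still so for the second after the job is handed in, with the robot touching nothing.
It also fails if it takes over 64 s, if anything falls off the work surface, if the arm or the gripper's body presses on something with over 40 N, if the wrist force passes 120 N, or if a joint passes its speed limit or range.

## Working session

There is one attempt and no reset: what is moved stays moved. The work goes in short steps, Python scripts to look and compute and a tool call to move; the robot and the scene stay as the last step left them, time stands still between calls to the robot, and variables do not carry over. Pictures are saved under pics/ and viewed, at most 10 in all, crops included, and the job is handed in when it is done.

Besides the shell and the picture viewer there is one more tool, called after "Call:" in YAML: its name, and indented under it one key for each argument. arm_command: Moves the arm, as the interface text tells. Its arguments: {"type":"object","properties":{"motion":{"type":"array"},"newtons":{"type":"number"}},"required":["motion"]}

```bash
mkdir -p pics; cat > h.py <<'E'
import numpy as np, cv2
from bench import *
from scipy.spatial.transform import Rotation as R
def cloud(name):
    p=camera_params(name); im,d=get_image(name)
    K=np.array(p["intrinsics"]);D=np.array(p["D"]);T=np.array(p["extrinsics"])
    v,u=np.mgrid[0:420,0:560]
    n=cv2.undistortPoints(np.stack([u,v],-1).reshape(-1,1,2).astype(np.float64),K,D).reshape(420,560,2)
    P=np.dstack([n[...,0]*d,n[...,1]*d,d])@T[:3,:3].T+T[:3,3]
    P[d==0]=np.nan
    return im,P,T
def save(im,f): cv2.imwrite("pics/"+f,cv2.cvtColor(im,cv2.COLOR_RGB2BGR))
E
python3 - <<'E'
from h import *
s=get_state();print(s)
for n in("top","side"):
    im,P,T=cloud(n);np.savez("pics/%s.npz"%n,im=im,P=P);save(im,n+"0.png");print(n,T.round(3).tolist())
a=np.vstack([cv2.imread("pics/top0.png"),cv2.imread("pics/side0.png")])
E
```

```text
{'time': 0.0, 'joint_positions': array([-1.25494796,  0.32182442, -0.07007436,  1.45168962,  0.02261839,
        1.37080829, -0.05692516]), 'qd': array([-0.00052505, -0.00149855, -0.00071755, -0.00090196,  0.00059604,
        0.00041553,  0.00075809]), 'joint_torque': array([-3.40053239e-04, -4.91299367e+01, -4.03871499e-01, -3.12526166e+01,
       -6.38242043e-02,  4.37918189e-02,  1.61718890e-04]), 'position': array([0.19307276, 0.62009955, 0.23545317]), 'tool_rot': array([-4.72163709e-01, -3.10573313e+00,  3.03980357e-03]), 'ft_force': array([ 0.4729804 , -0.8040748 , -0.09641575]), 'torque': array([-0.03168372, -0.02374011, -0.05484378]), 'grip_force': 0.0, 'grip_width': 0.9989504663281449}
top [[0.018, -0.988, 0.156, 0.336], [-1.0, -0.018, -0.003, -0.068], [0.006, -0.156, -0.988, 1.486], [0.0, 0.0, 0.0, 1.0]]
side [[-1.0, -0.024, 0.01, 0.515], [-0.024, 0.679, -0.733, 1.316], [0.011, -0.733, -0.68, 1.36], [0.0, 0.0, 0.0, 1.0]]
```

View pics/top0.png

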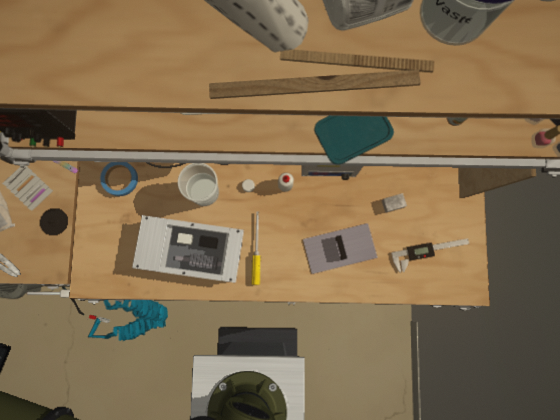

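View pics/side0.png

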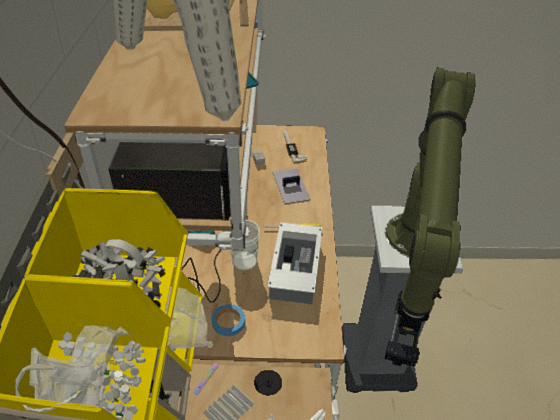

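The top view shows the box around (188,249), its wide white margin on the left (world +y), and the hatch around (340,248). The screwdriver lies between them at (256,250). The side view shows the same layout, with the arm parked to the left.

```bash
python3 - <<'E'
from h import *
z=np.load("pics/top.npz");P=z["P"];im=z["im"]
def rect(m,nm):
    m=cv2.morphologyEx(m.astype(np.uint8),cv2.MORPH_OPEN,np.ones((2,2)))
    n,l,st,c=cv2.connectedComponentsWithStats(m)
    k=1+np.argmax(st[1:,4]);q=P[l==k]
    r=cv2.minAreaRect((q[:,:2]*1000).astype(np.float32))
    print(nm,st[k],r,"z",np.median(q[:,2]).round(4));print(cv2.boxPoints(r).round(0).tolist())
v,u=np.mgrid[0:420,0:560]
box=(u>125)&(u<248)&(v>208)&(v<290)
rect(box&(abs(P[...,2]-.072)<.012),"boxtop")
print("opening z", np.nanmedian(P[240:255,175:215,2]))
hz=(u>295)&(u<382)&(v>218)&(v<278)
rect(hz&(P[...,2]>.03),"bar")
i=im.astype(int); rect(hz&(abs(i[...,0]-i[...,2])<40)&(P[...,2]<.03),"hatch")
print("table z",np.nanmedian(P[285:295,300:380,2]))
E
```

```text
boxtop [ 134  216  110   67 2926] ((nan, nan), (0.0, 0.0), 0.0) z nan
[[nan, nan], [nan, nan], [nan, nan], [nan, nan]]
opening z 0.006932181627100853
bar [337 236  11  24 133] ((465.17572021484375, -265.47979736328125), (69.34810638427734, 22.24003028869629), 13.790546417236328) z 0.0435
[[429.0, -263.0], [434.0, -285.0], [502.0, -268.0], [496.0, -246.0]]
hatch [ 304  225   74   50 2251] ((nan, nan), (0.0, 0.0), 0.0) z nan
[[nan, nan], [nan, nan], [nan, nan], [nan, nan]]
table z 8.914531305959095e-05
```

```bash
python3 - <<'E'
from h import *
z=np.load("pics/top.npz");P=z["P"];im=z["im"]
def rect(m,nm):
    n,l,st,c=cv2.connectedComponentsWithStats((m&~np.isnan(P[...,0])).astype(np.uint8))
    k=1+np.argmax(st[1:,4]);q=P[l==k]
    r=cv2.minAreaRect((q[:,:2]*1000).astype(np.float32))
    print(nm,r,"z",np.median(q[:,2]).round(4));print(cv2.boxPoints(r).round(0).tolist())
    return l==k
v,u=np.mgrid[0:420,0:560]
box=(u>125)&(u<248)&(v>208)&(v<290)
m=rect(box&(abs(P[...,2]-.072)<.008),"boxtop")
h=box&(cv2.erode(cv2.morphologyEx(m.astype(np.uint8),cv2.MORPH_CLOSE,np.ones((1,1))),np.ones((1,1)))==0)
n,l,st,c=cv2.connectedComponentsWithStats(h.astype(np.uint8),connectivity=4);k=l[248,200];print(st[k])
cs,_=cv2.findContours((l==k).astype(np.uint8),0,2)
# opening edge: top-plane pixels adjacent to the hole
ring=(cv2.dilate((l==k).astype(np.uint8),np.ones((3,3)))>0)&m
q=P[ring][:,:2]*1000;r=cv2.minAreaRect(q.astype(np.float32));print("opening",r,cv2.boxPoints(r).round(0).tolist())
hz=(u>295)&(u<382)&(v>218)&(v<278);i=im.astype(int)
rect(hz&(abs(i[...,0]-i[...,2])<40)&(P[...,2]<.03),"hatch")
s=get_state();print(R.from_rotvec(s["tool_rot"]).as_matrix().round(3).tolist())
E
```

```text
boxtop ((451.21124267578125, 174.9584503173828), (291.79937744140625, 152.76329040527344), 82.75348663330078) z 0.0725
[[357.0, 40.0], [509.0, 21.0], [545.0, 310.0], [394.0, 329.0]]
[ 159  224   70   51 2618]
opening ((449.7017822265625, 156.5477294921875), (184.53363037109375, 125.22268676757812), 82.23755645751953) [[375.0, 74.0], [499.0, 57.0], [524.0, 240.0], [400.0, 256.0]]
hatch ((465.5604248046875, -261.18597412109375), (104.95864868164062, 200.64028930664062), 14.904152870178223) z 0.0058
[[389.0, -178.0], [441.0, -372.0], [542.0, -345.0], [490.0, -151.0]]
[[-0.955, 0.297, -0.0], [0.297, 0.955, -0.002], [-0.0, -0.002, -1.0]]
```

Call:
arm_command:
  motion:
    - [87, -35, -15, 0, 0]
    - [87, -70, -30, 0, 0]
    - [87, -105, -45, 0, 0]
    - [87, -140, -60, 0, 0]
    - [87, -173, -75, 0, 0]

```text
time: 0.52
position: [0.3376, 0.4958, 0.2361]
tool_rot: [0.473, 3.106, -0.001]
ft_force: [0.9, -0.3, -0.3]
grip_width: 0.999
grip_force: 0.0
```

Call:
arm_command:
  motion:
    - [87, -35, -15, 0, 0]
    - [87, -70, -30, 0, 0]
    - [87, -105, -45, 0, 0]
    - [87, -138, -60, 0, 0]

```text
time: 0.85
position: [0.4514, 0.3974, 0.2363]
tool_rot: [0.473, 3.106, -0.001]
ft_force: [-0.2, 1.0, -0.1]
grip_width: 1.002
grip_force: 0.0
```

Call:
arm_command:
  motion:
    - [87, -8, -26, 0, 0]
    - [87, -18, -58, 0, 0]
    - [87, -28, -90, 0, 0]
    - [87, -38, -122, 0, 0]
    - [87, -48, -154, 0, 0]

```text
time: 1.27
position: [0.4497, 0.2362, 0.2361]
tool_rot: [-0.472, -3.105, 0.001]
ft_force: [1.3, 0.0, -0.4]
grip_width: 1.001
grip_force: 0.0
```

Call:
arm_command:
  motion:
    - [87, -8, -25, 0, 7]
    - [87, -15, -50, 0, 14]
    - [87, -23, -75, 0, 21]
    - [87, -23, -75, 0, 28]
    - [87, -23, -75, 0, 35]

```text
time: 1.68
position: [0.4498, 0.1574, 0.2365]
tool_rot: [-1.398, -2.813, -0.0]
ft_force: [1.0, 1.3, -0.6]
grip_width: 1.001
grip_force: 0.0
```

```bash
python3 - <<'E'
from h import *
s=get_state();print(s["time"],s["position"],R.from_rotvec(s["tool_rot"]).as_matrix().round(3).tolist(),s["joint_positions"].round(2))
im,P,T=cloud("wrist");np.savez("pics/w1.npz",im=im,P=P);save(im,"w1.png");print(T.round(3).tolist())
E
```

```text
1.6833 [0.44979049 0.15744705 0.23647779] [[-0.604, 0.797, -0.0], [0.797, 0.604, 0.0], [0.0, 0.0, -1.0]] [-0.67 -0.06  0.27  1.87  0.02  1.32  0.24]
[[0.797, 0.583, 0.157, 0.406], [0.604, -0.77, -0.207, 0.213], [-0.0, 0.26, -0.966, 0.384], [0.0, 0.0, 0.0, 1.0]]
```

View pics/w1.png

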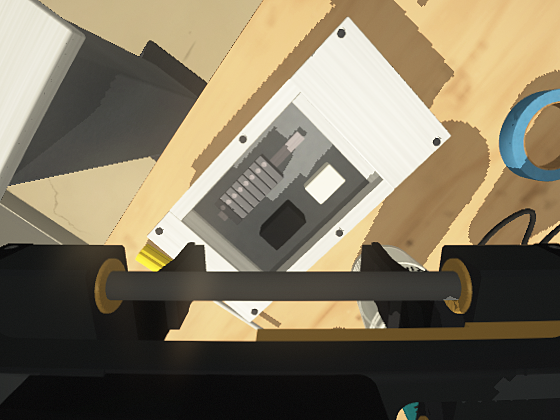

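The wrist view shows the wide lip's edge running from about (298,95) to (380,172). The narrow lip starts at about (185,210), and the gripper bar hides part of it.

```bash
python3 - <<'E'
from h import *
z=np.load("pics/w1.npz");P=z["P"];im=z["im"].astype(int)
m=(abs(P[...,2]-.072)<.006)&(im.min(-1)>120)
m[240:]=False
print("z",np.median(P[m][:,2]))
# long sides -> axis; use right-hand yaw from outer rect
q=P[m][:,:2]*1000
for yaw in [-7.0,-7.5,-8.0]:
    a=np.radians(yaw);ex=np.array([np.cos(a),np.sin(a)]);ey=np.array([-ex[1],ex[0]])
    c=np.array([450,157]);X=(q-c)@ex;Y=(q-c)@ey
    print(yaw,"x range",np.percentile(X,[.2,99.8]),"yr",Y.min(),Y.max())
    for lo in range(-50,51,10):
        s=(abs(X-lo)<3);w=Y[s&(Y>20)];n=Y[s&(Y<-40)]
        print(lo,"wide",w.min().round(1) if len(w) else None,w.max().round(1) if len(w) else None,"narrow",n.max().round(1) if len(n) else None)
    s=(abs(Y)<40);print("inner x",X[s&(X<0)].max(),X[s&(X>0)].min() if (s&(X>0)).any() else None)
    for y0 in(-60,-30,0,30,60):
        s=abs(Y-y0)<4;l=X[s&(X<-20)];r=X[s&(X>20)];print(y0,[f(v).round(1) if len(v) else None for v in(l,r) for f in(np.min,np.max)])
E
```

```text
z 0.07080925588548925
-7.0 x range [-78.66739462  71.12321184] yr -129.0964613044231 162.9251616922088
-50 wide 86.6 162.1 narrow -88.5
-40 wide 86.3 162.7 narrow -88.7
-30 wide 86.3 162.4 narrow -88.9
-20 wide 87.2 162.3 narrow None
-10 wide 86.8 161.8 narrow None
0 wide 87.0 162.1 narrow None
10 wide 86.8 162.1 narrow None
20 wide 86.8 162.0 narrow None
30 wide 87.0 162.7 narrow None
40 wide 86.6 162.9 narrow None
50 wide 86.8 162.2 narrow None
inner x -63.536422784836766 55.22109925925963
-60 [np.float64(-78.7), np.float64(-63.1), None, None]
-30 [np.float64(-78.6), np.float64(-63.7), None, None]
0 [np.float64(-78.6), np.float64(-63.6), np.float64(55.4), np.float64(61.6)]
30 [np.float64(-79.0), np.float64(-63.8), np.float64(55.3), np.float64(71.3)]
60 [np.float64(-78.6), np.float64(-62.9), np.float64(55.6), np.float64(71.4)]
-7.5 x range [-79.00666512  70.36272102] yr -129.76574458711022 163.26743726498108
-50 wide 86.2 161.7 narrow -88.9
-40 wide 85.9 162.4 narrow -88.7
-30 wide 86.1 162.1 narrow -89.2
-20 wide 87.1 161.5 narrow None
-10 wide 86.7 161.7 narrow None
0 wide 87.0 16
[... 674 characters left out ...]
0 wide 85.6 161.7 narrow -89.1
-30 wide 85.8 161.3 narrow -89.4
-20 wide 86.5 161.7 narrow None
-10 wide 86.7 162.3 narrow None
0 wide 87.0 161.9 narrow None
10 wide 86.9 162.3 narrow None
20 wide 87.2 162.3 narrow None
30 wide 87.6 162.8 narrow None
40 wide 87.3 163.6 narrow None
50 wide 87.7 162.7 narrow None
inner x -63.11256907593118 54.73617126935889
-60 [np.float64(-77.7), np.float64(-62.1), None, None]
-30 [np.float64(-78.1), np.float64(-63.6), None, None]
0 [np.float64(-79.2), np.float64(-63.6), np.float64(55.5), np.float64(61.3)]
30 [np.float64(-79.6), np.float64(-64.3), np.float64(55.1), np.float64(70.1)]
60 [np.float64(-79.6), np.float64(-63.9), np.float64(54.5), np.float64(70.4)]
```

Call:
arm_command:
  motion:
    - [87, -31, -22, 0, 0]
    - [87, -62, -44, 0, 0]
    - [87, -93, -66, 0, 0]
    - [87, -124, -88, 0, 0]
    - [87, -155, -110, 0, 0]

```text
time: 2.15
position: [0.4572, -0.0318, 0.2364]
tool_rot: [-1.379, -2.823, -0.0]
ft_force: [1.3, 0.1, 0.1]
grip_width: 1.0
grip_force: 0.0
```

Call:
arm_command:
  motion:
    - [87, -31, -22, 0, 0]
    - [87, -62, -44, 0, 0]
    - [87, -93, -66, 0, 0]
    - [87, -124, -88, 0, 0]
    - [87, -155, -110, 0, 0]

```text
time: 2.57
position: [0.4651, -0.2218, 0.2366]
tool_rot: [1.379, 2.822, 0.001]
ft_force: [1.0, 0.3, 0.0]
grip_width: 0.998
grip_force: 0.0
```

Call:
arm_command:
  motion:
    - [87, -20, -14, 0, 7]
    - [87, -34, -22, 15, 14]
    - [87, -34, -22, 40, 20]
    - [87, -34, -22, 60, 23]
    - [87, -34, -22, 60, 23]

```text
time: 2.98
position: [0.4662, -0.2593, 0.1724]
tool_rot: [-1.913, -2.483, 0.005]
ft_force: [-0.4, 1.3, 0.1]
grip_width: 1.002
grip_force: 0.0
```

```bash
cat >> h.py <<'E'
def pose():
    s=get_state();return s["position"]*1000,R.from_rotvec(s["tool_rot"]).as_matrix(),s
E
python3 - <<'E'
from h import *
p,M,s=pose();print(s["time"],p,M.round(3).tolist(),s["joint_positions"].round(2))
im,P,T=cloud("wrist");np.savez("pics/w2.npz",im=im,P=P);save(im,"w2.png")
m=(P[...,2]>.036)&(P[...,2]<.05)&(im.max(-1)<110);m[240:]=False
q=P[m];r=cv2.minAreaRect((q[:,:2]*1000).astype(np.float32));print(r,np.median(q[:,2]))
c=np.array([*r[0],44])
print("tool-frame offset",M.T@(c-p))
i=im.astype(int);m=(abs(P[...,2]-.005)<.006)&(abs(i[...,0]-i[...,2])<25)&(i.max(-1)>60);m[250:]=False
q=P[m];r=cv2.minAreaRect((q[:,:2]*1000).astype(np.float32));print("plate",r,np.median(q[:,2]))
E
```

```text
2.9833 [ 466.1946397  -259.33042464  172.44189739] [[-0.255, 0.967, -0.007], [0.967, 0.255, 0.002], [0.004, -0.007, -1.0]] [-0.27  0.14  0.79  1.84 -0.11  1.21  0.81]
((569.8517456054688, -241.080322265625), (280.0653381347656, 82.41505432128906), 25.834932327270508) 0.042749567931286314
tool-frame offset [ -9.24194257 105.74966281 127.69799592]
plate ((533.2908935546875, -209.3625030517578), (283.5495300292969, 161.6374969482422), 21.213916778564453) 0.003849578088960137
```

View pics/w2.png

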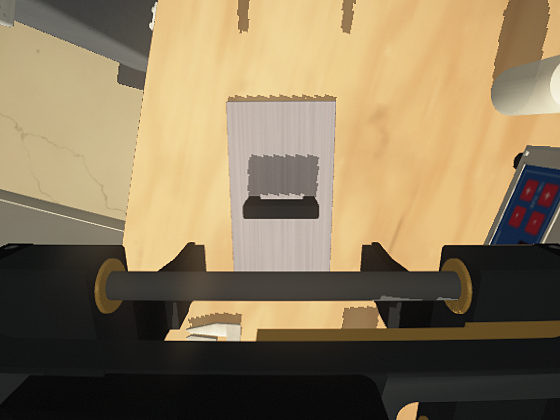

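The hatch's plate spans about (227..335, 98..272). Its black bar sits at (243..319, 197..219) and lies square to the gripper.

```bash
python3 - <<'E'
from h import *
p,M,s=pose()
z=np.load("pics/w2.npz");P=z["P"]*1000;im=z["im"].astype(int)
v,u=np.mgrid[0:420,0:560];w=(u>232)&(u<332)&(v>185)&(v<228)&(im.max(-1)<90)
Q=(P-p)@M   # tool frame
for r in range(192,224,2):
    k=w[r]; 
    if k.any(): print(r,k.sum(),np.nanmedian(Q[r][k],0).round(1),np.nanmin(Q[r][k][:,1]).round(1),np.nanmax(Q[r][k][:,1]).round(1),"wz",np.nanmedian(P[r][k][:,2]).round(1))
pl=(abs(P[...,2]-4)<4)&(u>215)&(u<345)&(v>90)&(v<190)&(abs(im[...,0]-im[...,2])<30)&(im.max(-1)>120)
for r in(110,125,140,190,):
    k=pl[r];print("plate",r,Q[r][k][[0,-1]].round(1).tolist())
c=u==280;k=pl&c;print("end",Q[k][0].round(1))
E
```

```text
196 21 [  5.5 -26.5 168.1] -36.6 28.5 wz 6.7
198 24 [  5.6  -4.3 158.3] -36.5 28.8 wz 16.4
200 70 [  5.6  -4.3 148.8] -37.5 28.8 wz 25.8
202 72 [  5.6  -4.2 140.1] -37.4 28.9 wz 34.5
204 74 [  5.4  -4.1 133.1] -37.5 29.0 wz 41.5
206 76 [  3.8  -4.1 131.8] -38.4 29.9 wz 42.8
208 76 [  2.   -4.1 131.7] -38.4 30.1 wz 42.8
210 76 [ 1.000e-01 -4.200e+00  1.317e+02] -38.4 30.1 wz 42.9
212 76 [ -1.8  -4.6 131.7] -38.6 30.3 wz 42.9
214 75 [ -3.7  -3.7 131.8] -37.6 30.3 wz 42.8
216 75 [ -5.6  -3.7 131.7] -37.7 30.2 wz 42.9
218 71 [ -7.6  -5.1 132.1] -36.8 27.6 wz 42.5
plate 110 [[89.7, -55.7, 171.3], [89.3, 47.3, 170.1]]
plate 125 [[75.7, -55.4, 171.3], [75.3, 47.8, 170.5]]
plate 140 [[61.3, -56.2, 172.4], [61.0, 48.5, 171.2]]Traceback (most recent call last):
  File "<stdin>", line 11, in <module>
IndexError: index 0 is out of bounds for axis 0 with size 0
```

Call:
arm_command:
  motion:
    - [87, -1, -4, 30, 0]
    - [87, -1, -4, 65, 0]
    - [87, -1, -4, 95, 0]
    - [87, -1, -4, 115, 0]
    - [87, -1, -4, 115, 0]

```text
time: 3.45
position: [0.4634, -0.2609, 0.0589]
tool_rot: [-1.91, -2.487, 0.003]
ft_force: [-0.6, 0.5, -0.2]
grip_width: 1.001
grip_force: 0.0
```

```bash
python3 - <<'E'
from h import *
p,M,s=pose();print(s["time"],p,M.round(3).tolist(),s["joint_positions"].round(2),s["ft_force"])
im,P,T=cloud("wrist")
v,u=np.mgrid[0:420,0:560];Q=(P*1000-p)@M
k=(P[...,2]>.038)&(P[...,2]<.048)&(im.max(-1)<110)&(abs(Q[...,0])<15)&(abs(Q[...,1])<50)
print(k.sum(),np.percentile(Q[k],[1,50,99],axis=0).round(1).tolist())
E
```

```text
3.45 [ 463.36124999 -260.85014744   58.91658471] [[-0.258, 0.966, -0.006], [0.966, 0.258, 0.002], [0.003, -0.005, -1.0]] [-0.2   0.3   0.76  1.96 -0.24  0.99  0.93] [-0.56995314  0.50920854 -0.23475753]
3115 [[-6.9, -44.2, 11.7], [0.8, -0.1, 16.2], [9.3, 44.8, 20.5]]
```

Call:
arm_command:
  motion:
    - [87, 0, 0, 15, 0]
    - [87, 0, 0, 27, 0]
    - [87, 0, 0, 32, 0]
    - [87, 0, 0, 32, 0]
    - [87, 0, 0, 32, 0]

```text
time: 3.92
position: [0.4656, -0.2627, 0.0303]
tool_rot: [1.918, 2.488, 0.001]
ft_force: [0.6, 0.2, -0.5]
grip_width: 1.001
grip_force: 0.0
```

Call:
arm_command:
  motion:
    - [60, 0, 0, 0, 0]
    - [60, 0, 0, 0, 0]
    - [60, 0, 0, 0, 0]
    - [60, 0, 0, 0, 0]
    - [60, 0, 0, 0, 0]
  newtons: 20

```text
time: 4.33
position: [0.465, -0.2628, 0.03]
tool_rot: [-1.919, -2.488, -0.0]
ft_force: [-1.7, 0.3, 3.4]
grip_width: 0.806
grip_force: 20.0
```

Call:
arm_command:
  motion:
    - [60, 0, 0, -5, 0]
    - [60, 0, 0, -20, 0]
    - [60, 0, 0, -45, 0]
    - [60, 0, 0, -75, 0]
    - [60, 0, 0, -110, 0]

```text
time: 4.75
position: [0.4637, -0.2619, 0.1392]
tool_rot: [-1.917, -2.484, 0.002]
ft_force: [1.8, 0.7, -2.3]
grip_width: 0.8
grip_force: 20.0
```

Call:
arm_command:
  motion:
    - [60, 0, 0, -15, 0]
    - [60, 0, 0, -25, 0]
    - [60, 0, 0, -30, 0]
    - [60, 0, 0, -30, 0]

```text
time: 5.08
position: [0.4652, -0.2624, 0.1697]
tool_rot: [1.918, 2.488, 0.001]
ft_force: [-0.3, -0.2, -2.9]
grip_width: 0.801
grip_force: 20.0
```

```bash
python3 - <<'E'
from h import *
p,M,s=pose();print(s["time"],p,M.round(3).tolist(),s["joint_positions"].round(2),s["ft_force"],s["torque"],s["grip_width"])
im,P,T=cloud("wrist");save(im,"w3.png");np.savez("pics/w3.npz",im=im,P=P)
Q=(P*1000-p)@M
for r in range(20,250,10): print(r,[Q[r,c].round(1).tolist() for c in(240,280,320)])
E
```

```text
5.0833 [ 465.21514359 -262.39887657  169.71572947] [[-0.254, 0.967, 0.001], [0.967, 0.254, 0.0], [0.0, 0.001, -1.0]] [-0.27  0.14  0.8   1.85 -0.11  1.19  0.82] [-0.3117791  -0.22992255 -2.91365881] [-0.07633934 -0.0014325   0.012452  ] 0.8012353992771541
20 [[168.0, -39.9, 172.0], [167.4, -3.3, 170.3], [167.7, 33.2, 171.2]]
30 [[159.2, -40.0, 170.6], [159.2, -3.3, 171.2], [159.2, 33.4, 170.7]]
40 [[150.4, -40.1, 169.4], [150.9, -3.3, 171.6], [151.0, 33.7, 171.9]]
50 [[142.2, -40.4, 170.4], [142.5, -3.3, 172.3], [142.4, 33.9, 171.6]]
60 [[133.9, -40.9, 172.2], [133.6, -3.3, 171.3], [133.7, 34.2, 171.6]]
70 [[99.8, -22.5, 24.4], [100.0, -2.2, 25.7], [100.2, 18.4, 26.7]]
80 [[95.3, -22.8, 26.1], [95.2, -2.2, 25.8], [95.2, 18.4, 25.8]]
90 [[90.2, -22.8, 24.2], [90.3, -2.2, 26.2], [90.4, 18.6, 26.3]]
100 [[85.4, -23.2, 26.3], [85.4, -2.2, 26.5], [85.4, 18.7, 26.1]]
110 [[80.4, -23.3, 26.4], [80.3, -2.2, 25.5], [80.4, 19.0, 26.8]]
120 [[75.3, -23.5, 26.4], [75.3, -2.2, 25.7], [75.3, 18.9, 25.3]]
130 [[70.2, -23.6, 25.8], [70.1, -2.2, 26.0], [70.1, 19.2, 26.5]]
140 [[64.9, -23.8, 25.7], [64.9, -2.3, 26.2], [64.9, 19.4, 26.6]]
150 [[59.6, -24.0, 25.8], [59.6, -2.3, 25.7], [59.6, 19.5, 26.3]]
160 [[54.1, -24.3, 27.0], [54.1, -2.3, 26.9], [54.3, 19.6, 25.4]]
170 [[48.8, -24.3, 25.8], [48.7, -2.3, 26.1], [48.7, 19.8, 26.1]]
180 [[43.1, -24.7, 26.8], [43.1, -2.3, 26.5], [43.0, 20.1, 27.3]]
190 [[37.7, -24.7, 25.4], [37.6, -2.3, 25.8], [37.5, 20.2, 26.4]]
200 [[31.7, -25.0, 26.6], [31.5, -2.3, 27.1], [31.6, 20.4, 26.6]]
210 [[26.0, -25.1, 25.8], [25.8, -2.4, 26.5], [25.7, 20.6, 26.9]]
220 [[20.1, -25.3, 25.7], [19.9, -2.4, 26.4], [20.1, 20.6, 25.7]]
230 [[13.9, -25.6, 26.3], [14.1, -2.4, 25.7], [13.8, 20.9, 26.3]]
240 [[8.1, -25.7, 25.1], [7.9, -2.4, 25.7], [7.9, 21.0, 25.9]]
```

View pics/w3.png

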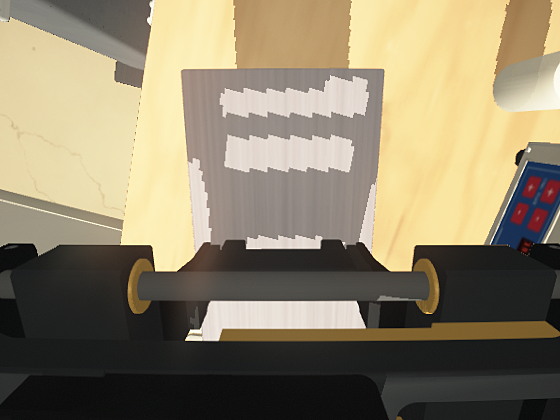

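The hatch hangs level in the grip, its far end edge at row 69 and the plate spanning columns 182..383.

```bash
python3 - <<'E'
from h import *
p,M,s=pose()
z=np.load("pics/w3.npz");P=z["P"]*1000;Q=(P-p)@M
for r in(80,110,140,170,200):
    k=np.where(abs(Q[r,:,2]-26)<5)[0];k=k[(k>170)&(k<400)];print(r,k[[0,-1]],Q[r,k[0],1].round(1),Q[r,k[-1],1].round(1),((Q[r,k[0],1]+Q[r,k[-1],1])/2).round(2))
# box target
c=np.array([445.9,156.5])
a=np.radians(-7.1);ey=np.array([-np.sin(a),np.cos(a)])
t=c-14*ey; d=np.array([*t,p[2]])-p
print("target",t,"tool d",M.T@d,"spin", np.degrees(np.arctan2(M[1,1],M[0,1]))+7.1)
E
```

```text
80 [181 383] -53.1 51.7 -0.71
110 [183 382] -53.1 52.6 -0.23
140 [186 379] -52.8 51.7 -0.52
170 [188 377] -52.9 52.1 -0.42
200 [191 375] -52.1 52.3 0.13
target [444.16957933 142.60735287] tool d [3.96655369e+02 8.30206251e+01 3.04262063e-01] spin 21.82487309357672
```

Call:
arm_command:
  motion:
    - [60, 12, 2, 0, 0]
    - [60, 36, 7, 0, 0]
    - [60, 68, 14, 0, 0]
    - [60, 102, 21, 0, 0]
    - [60, 136, 28, 0, 0]
  newtons: 30

```text
time: 5.55
position: [0.4561, -0.1226, 0.1677]
tool_rot: [-1.919, -2.485, 0.003]
ft_force: [1.0, 0.7, -2.9]
grip_width: 0.804
grip_force: 30.0
```

Call:
arm_command:
  motion:
    - [60, 34, 7, 0, 0]
    - [60, 68, 14, 0, 0]
    - [60, 102, 21, 0, 0]
    - [60, 136, 28, 0, 0]
    - [60, 170, 35, 0, 0]

```text
time: 5.97
position: [0.4467, 0.0509, 0.1678]
tool_rot: [-1.918, -2.486, 0.004]
ft_force: [2.1, 0.9, -1.7]
grip_width: 0.802
grip_force: 30.0
```

Call:
arm_command:
  motion:
    - [60, 30, 7, 0, 0]
    - [60, 56, 13, 0, 6]
    - [60, 74, 17, 0, 12]
    - [60, 85, 20, 0, 18]
    - [60, 91, 20, 0, 22]

```text
time: 6.38
position: [0.4432, 0.1444, 0.1674]
tool_rot: [-2.359, -2.073, 0.005]
ft_force: [-0.1, 0.0, -1.7]
grip_width: 0.8
grip_force: 30.0
```

Call:
arm_command:
  motion:
    - [60, 0, 0, 0, 0]
    - [60, 0, 0, 0, 0]

```text
time: 6.55
position: [0.4436, 0.142, 0.1679]
tool_rot: [-2.355, -2.079, 0.005]
ft_force: [0.0, -1.3, -1.9]
grip_width: 0.802
grip_force: 30.0
```

```bash
python3 - <<'E'
from h import *
p,M,s=pose();print(s["time"],p,M.round(3).tolist(),s["joint_positions"].round(2),s["ft_force"],s["torque"],s["grip_width"])
im,P,T=cloud("wrist");save(im,"w4.png");np.savez("pics/w4.npz",im=im,P=P)
P=P*1000;Q=(P-p)@M
for r in(80,110,140,170,200):
    k=np.where(abs(Q[r,:,2]-26)<7)[0];k=k[(k>170)&(k<400)]
    if len(k):print(r,k[[0,-1]],Q[r,k[0]].round(1),Q[r,k[-1]].round(1))
w=(abs(P[...,2]-72)<6)&(im.min(-1)>110)
ang=np.degrees(np.arctan2(M[1,1],M[0,1]));print("toolyaw",ang)
q=Q[w]
for y in range(-50,51,20):
    k=abs(q[:,1]-y)<3;v=q[k&(q[:,0]>50)][:,0];print(y,v.min().round(1),v.max().round(1))
for x in range(90,170,10):
    k=abs(q[:,0]-x)<3;v=q[k][:,1];l=v[v<-40];r=v[v>40];print(x,[round(float(f(t)),1) for t in(l,r) if len(t) for f in(np.min,np.max)])
E
```

```text
6.55 [443.64243954 141.99933487 167.93677881] [[0.124, 0.992, -0.003], [0.992, -0.124, -0.002], [-0.002, -0.002, -1.0]] [-0.71 -0.03  0.34  1.99  0.01  1.19 -0.5 ] [ 0.01514503 -1.29735647 -1.88163593] [-0.16517441  0.04306715 -0.02034142] 0.8020609380782814
80 [181 383] [ 95.3 -53.3  26.3] [95.2 51.5 26.4]
110 [183 381] [ 80.4 -53.7  27.4] [80.3 51.4 25.9]
140 [186 379] [ 64.8 -53.2  27.2] [64.7 51.7 26.7]
170 [188 377] [ 48.5 -53.1  26.6] [48.5 51.7 26.5]
200 [191 375] [ 31.8 -52.3  25. ] [31.5 51.9 26.4]
toolyaw -7.137485032264655
-50 113.3 157.8
-30 113.8 157.6
-10 113.7 158.0
10 113.8 157.8
30 113.8 157.5
50 113.2 157.8
90 [73.4, 76.2]
100 [72.6, 76.3]
110 [-72.8, -65.6, 72.6, 75.7]
120 [-73.9, -40.2, 40.0, 75.6]
130 [-73.5, -40.0, 40.0, 75.9]
140 [-73.6, -40.2, 40.4, 75.9]
150 [-73.9, -40.0, 40.0, 75.5]
160 [-73.4, -40.6, 40.4, 75.6]
```

View pics/w4.png

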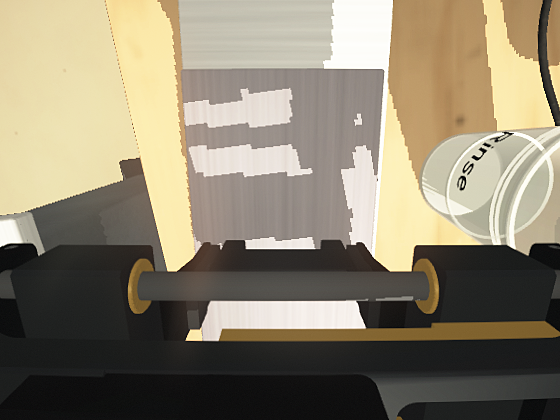

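The hatch is now over the box and level. The wide lip's plate shows above it, at rows 0..68, and the sides are parallel.

Call:
arm_command:
  motion:
    - [60, 0, 1, 12, 0]
    - [60, 0, 1, 30, 0]
    - [60, 0, 1, 45, 0]
    - [60, 0, 1, 56, 0]
    - [60, 0, 1, 58, 0]
  newtons: 20

```text
time: 7.02
position: [0.4441, 0.1409, 0.1092]
tool_rot: [-2.358, -2.075, 0.007]
ft_force: [-0.3, -1.1, -2.4]
grip_width: 0.801
grip_force: 20.0
```

Call:
arm_command:
  motion:
    - [60, 0, 0, 0, 0]
    - [60, 0, 0, 0, 0]

```text
time: 7.18
position: [0.446, 0.1422, 0.1121]
tool_rot: [2.358, 2.075, 0.001]
ft_force: [0.4, 0.3, -2.5]
grip_width: 0.804
grip_force: 20.0
```

```bash
python3 - <<'E'
from h import *
p,M,s=pose();print(s["time"],p,M.round(3).tolist(),s["ft_force"],s["torque"])
im,P,T=cloud("wrist");P=P*1000;Q=(P-p)@M
for c in(220,250,280,310,340):
    print(c,[(r,Q[r,c].round(1).tolist()) for r in range(30,80,4)][::1][:13]) if c==280 else None
    col=im[20:120,c].astype(int).mean(-1);
w=(abs(P[...,2]-72)<6)&(im.min(-1)>110);q=Q[w]
for y in(-30,-10,10,30):
    k=abs(q[:,1]-y)<3;v=q[k&(q[:,0]>50)][:,0];print(y,v.min().round(1),v.max().round(1))
for x in range(100,160,10):
    v=q[abs(q[:,0]-x)<3][:,1];print(x,v.min().round(1),v.max().round(1))
save(im,"w5.png")
E
```

```text
7.1833 [446.04265064 142.1587457  112.05281864] [[0.127, 0.992, 0.001], [0.992, -0.127, 0.0], [0.0, 0.001, -1.0]] [ 0.37392832  0.29992556 -2.51024304] [-0.14477318  0.06727114  0.04896714]
280 [(30, [122.9, -2.0, 41.7]), (34, [121.1, -2.0, 42.5]), (38, [118.6, -2.0, 40.4]), (42, [116.7, -2.0, 40.8]), (46, [114.6, -2.0, 40.6]), (50, [112.9, -2.0, 42.3]), (54, [110.6, -2.0, 40.9]), (58, [108.7, -2.0, 41.7]), (62, [106.6, -2.0, 41.3]), (66, [104.5, -2.0, 41.1]), (70, [99.7, -1.9, 25.7]), (74, [97.9, -1.9, 26.2]), (78, [95.8, -1.9, 25.2])]
-30 103.9 137.9
-10 103.7 138.1
10 103.9 138.1
30 103.9 138.0
100 -77.4 73.7
110 -76.5 72.6
120 -76.6 73.1
130 -76.8 73.0
140 -76.3 72.5Traceback (most recent call last):
  File "<stdin>", line 11, in <module>
    return umr_minimum(a, axis, None, out, keepdims, initial, where)
ValueError: zero-size array to reduction operation minimum which has no identity
```

Call:
arm_command:
  motion:
    - [60, -1, -1.7, 3, 0]
    - [60, -1, -1.7, 6, 0]
    - [60, -1, -1.7, 7, 0]
    - [60, -1, -1.7, 8, 0]
    - [60, -1, -1.7, 8, 0]
  newtons: 15

```text
time: 7.65
position: [0.4437, 0.1416, 0.1034]
tool_rot: [-2.358, -2.076, 0.0]
ft_force: [0.5, -0.3, -1.7]
grip_width: 0.806
grip_force: 15.0
```

Call:
arm_command:
  motion:
    - [60, 0, 0, 1, 0]
    - [60, 0, 0, 2, 0]
    - [60, 0, 0, 3, 0]
    - [60, 0, 0, 3, 0]

```text
time: 7.98
position: [0.444, 0.142, 0.1008]
tool_rot: [-2.358, -2.076, -0.001]
ft_force: [-0.7, 1.0, -0.4]
grip_width: 0.804
grip_force: 15.0
```

```bash
cat > st.py <<'E'
from h import *
p,M,s=pose();print(s["time"],p.round(1),"yaw",np.degrees(np.arctan2(M[1,1],M[0,1])).round(2),"F",(M.T@s["ft_force"]).round(2),"T",(M.T@s["torque"]).round(3),s["grip_width"])
d=np.array([445.9,156.5])-p[:2];print("to O (tool x,y)",(M[:2,:2].T@d).round(1))
im,P,T=cloud("wrist");Q=(P*1000-p)@M
# plate profile along the middle columns
for c in(220,280,340):
    q=Q[60:245:12,c];print(c,[(a.round(0),b.round(1)) for a,_,b in q])
r=[k for k in range(20,200) if 20<Q[k,280,2]<60]
E
python3 st.py
```

```text
7.9833 [444.  142.  100.8] yaw -7.28 F [ 0.94 -0.8   0.42] T [0.119 0.018 0.021] 0.8036937626723744
to O (tool x,y) [14.7  0. ]
220 [(np.float64(105.0), np.float64(29.7)), (np.float64(99.0), np.float64(28.1)), (np.float64(93.0), np.float64(26.9)), (np.float64(87.0), np.float64(27.1)), (np.float64(81.0), np.float64(27.1)), (np.float64(75.0), np.float64(27.8)), (np.float64(69.0), np.float64(27.1)), (np.float64(63.0), np.float64(26.7)), (np.float64(56.0), np.float64(26.1)), (np.float64(49.0), np.float64(27.2)), (np.float64(43.0), np.float64(26.2)), (np.float64(36.0), np.float64(27.3)), (np.float64(29.0), np.float64(26.4)), (np.float64(22.0), np.float64(25.7)), (np.float64(15.0), np.float64(25.9)), (np.float64(8.0), np.float64(25.4))]
280 [(np.float64(105.0), np.float64(30.1)), (np.float64(99.0), np.float64(27.1)), (np.float64(93.0), np.float64(27.1)), (np.float64(87.0), np.float64(27.3)), (np.float64(81.0), np.float64(28.3)), (np.float64(75.0), np.float64(27.6)), (np.float64(69.0), np.float64(27.2)), (np.float64(62.0), np.float64(28.7)), (np.float64(56.0), np.float64(27.8)), (np.float64
[... 166 characters left out ...]
at64(26.3)), (np.float64(15.0), np.float64(26.7)), (np.float64(7.0), np.float64(26.5))]
340 [(np.float64(105.0), np.float64(29.6)), (np.float64(99.0), np.float64(28.1)), (np.float64(93.0), np.float64(26.8)), (np.float64(87.0), np.float64(26.7)), (np.float64(81.0), np.float64(27.7)), (np.float64(75.0), np.float64(26.8)), (np.float64(69.0), np.float64(27.0)), (np.float64(62.0), np.float64(27.6)), (np.float64(56.0), np.float64(27.4)), (np.float64(50.0), np.float64(25.8)), (np.float64(43.0), np.float64(27.9)), (np.float64(36.0), np.float64(27.4)), (np.float64(29.0), np.float64(27.0)), (np.float64(22.0), np.float64(26.8)), (np.float64(15.0), np.float64(26.8)), (np.float64(7.0), np.float64(26.5))]
```

Call:
arm_command:
  motion:
    - [60, 0, 0, 1, 0]
    - [60, 0, 0, 2, 0]
    - [60, 0, 0, 3, 0]
    - [60, 0, 0, 4, 0]
    - [60, 0, 0, 4, 0]

```text
time: 8.45
position: [0.444, 0.1417, 0.0965]
tool_rot: [2.358, 2.076, 0.001]
ft_force: [1.2, 2.2, -0.3]
grip_width: 0.802
grip_force: 15.0
```

```bash
sed -i '/^# plate/,$d' st.py; cat >> st.py <<'E'
v=[]
for c in range(200,361,10):
    q=Q[60:245,c];k=(q[:,0]>12)&(q[:,0]<94);v.append(q[k][:,[0,2]])
v=np.vstack(v);f=np.polyfit(v[:,0],v[:,1],1)
print("tilt deg",np.degrees(np.arctan(f[0])).round(2),"top z below TCP at x=0",f[1].round(1))
for x in(96,98,100,102,104,106,108): 
    q=Q[:245,240:320].reshape(-1,3);k=(abs(q[:,0]-x)<.8)&(q[:,2]<150);print((x,np.nanmedian(q[k][:,2]).round(1)),end=" ")
E
python3 st.py
```

```text
8.45 [444.  141.7  96.5] yaw -7.27 F [2.36 0.87 0.26] T [-0.071  0.151 -0.041] 0.8018171537882098
to O (tool x,y) [14.9  0. ]
tilt deg 4.19 top z below TCP at x=0 26.1
(96, np.float64(33.1)) (98, np.float64(33.5)) (100, np.float64(44.1)) (102, np.float64(45.7)) (104, np.float64(27.1)) (106, np.float64(26.1)) (108, np.float64(25.6))
```

Call:
arm_command:
  motion:
    - [60, 3, 0, 0, 0]
    - [60, 6, 0, 0.5, 0]
    - [60, 9, 0, 0.5, 0]
    - [60, 12, 0, 1, 0]
    - [60, 12, 0, 1, 0]

```text
time: 8.92
position: [0.4452, 0.1542, 0.0954]
tool_rot: [-2.357, -2.077, 0.0]
ft_force: [0.1, 1.3, -0.0]
grip_width: 0.804
grip_force: 15.0
```

```bash
python3 st.py
```

```text
8.9167 [445.2 154.2  95.4] yaw -7.24 F [ 1.31 -0.06  0.  ] T [ 0.058 -0.035 -0.012] 0.8043773507664436
to O (tool x,y) [2.4 0.4]
tilt deg 2.58 top z below TCP at x=0 27.3
(96, np.float64(24.6)) (98, np.float64(24.6)) (100, np.float64(24.7)) (102, np.float64(24.5)) (104, np.float64(24.6)) (106, np.float64(24.6)) (108, np.float64(24.4))
```

```bash
sed -i 's/<94)/<70)/' st.py; python3 st.py
```

```text
8.9667 [445.1 154.1  95.4] yaw -7.25 F [ 0.22 -0.04  0.88] T [0.122 0.022 0.024] 0.8037701694608969
to O (tool x,y) [2.4 0.5]
tilt deg 4.32 top z below TCP at x=0 26.1
(96, np.float64(24.7)) (98, np.float64(24.8)) (100, np.float64(24.8)) (102, np.float64(24.7)) (104, np.float64(24.6)) (106, np.float64(24.7)) (108, np.float64(24.6))
```

Call:
arm_command:
  motion:
    - [60, 1, 0, 0, 0]
    - [60, 2, 0, 0, 0]
    - [60, 3, 0, 0, 0]
    - [60, 4, 0, 0, 0]
    - [60, 4, 0, 0, 0]
  newtons: 25

```text
time: 9.43
position: [0.4457, 0.1565, 0.0954]
tool_rot: [2.358, 2.075, -0.002]
ft_force: [-0.7, -2.9, -0.6]
grip_width: 0.8
grip_force: 25.0
```

```bash
python3 st.py
```

```text
9.4333 [445.7 156.5  95.4] yaw -7.31 F [-2.97 -0.34  0.57] T [-0.01  -0.865 -0.052] 0.7998329269396488
to O (tool x,y) [0.  0.2]
tilt deg 4.21 top z below TCP at x=0 26.0
(96, np.float64(24.5)) (98, np.float64(24.6)) (100, np.float64(24.5)) (102, np.float64(24.4)) (104, np.float64(24.5)) (106, np.float64(24.5)) (108, np.float64(24.4))
```

Call:
arm_command:
  motion:
    - [60, 2, 0, 0, 0]
    - [60, 4, 0, 0, 0]
    - [60, 6, 0, 0, 0]
    - [60, 8, 0, 0, 0]
    - [60, 8, 0, 0, 0]

```text
time: 9.9
position: [0.4466, 0.164, 0.0952]
tool_rot: [2.358, 2.074, -0.004]
ft_force: [-0.9, -6.3, -0.7]
grip_width: 0.803
grip_force: 25.0
```

```bash
python3 st.py
```

```text
9.9 [446.6 164.   95.2] yaw -7.32 F [-6.38 -0.05  0.69] T [-0.011 -1.42  -0.105] 0.8028869165322543
to O (tool x,y) [-7.5  0.3]
tilt deg 4.09 top z below TCP at x=0 26.0
(96, np.float64(24.3)) (98, np.float64(24.3)) (100, np.float64(24.1)) (102, np.float64(24.1)) (104, np.float64(24.2)) (106, np.float64(24.1)) (108, np.float64(24.1))
```

Call:
arm_command:
  motion:
    - [60, 2, 0, 0, 0]
    - [60, 4, 0, 0, 0]
    - [60, 5.5, 0, 0, 0]
    - [60, 5.5, 0, 0, 0]
    - [60, 5.5, 0, 0, 0]

```text
time: 10.37
position: [0.4471, 0.1684, 0.0952]
tool_rot: [2.358, 2.074, -0.006]
ft_force: [-0.6, -6.9, 0.9]
grip_width: 0.801
grip_force: 25.0
```

```bash
python3 st.py
```

```text
10.3667 [447.1 168.4  95.2] yaw -7.35 F [-6.89  0.29 -0.85] T [ 0.095 -1.773 -0.034] 0.8010330698505488
to O (tool x,y) [-12.    0.3]
tilt deg 3.97 top z below TCP at x=0 26.0
(96, np.float64(24.1)) (98, np.float64(24.2)) (100, np.float64(24.0)) (102, np.float64(24.1)) (104, np.float64(24.1)) (106, np.float64(24.0)) (108, np.float64(23.9))
```

Call:
arm_command:
  motion:
    - [60, 1, 0, 0, 0]
    - [60, 1.5, 0, 0, 0]
    - [60, 1.5, 0, 1, 0]
    - [60, 1.5, 0, 2, 0]
    - [60, 1.5, 0, 2, 0]

```text
time: 10.83
position: [0.4473, 0.1697, 0.0933]
tool_rot: [2.359, 2.073, -0.006]
ft_force: [-2.1, -8.3, 2.2]
grip_width: 0.801
grip_force: 25.0
```

```bash
python3 st.py
```

```text
10.8333 [447.3 169.7  93.3] yaw -7.37 F [-8.52 -0.98 -2.13] T [ 0.213 -1.771 -0.1  ] 0.8005084460123666
to O (tool x,y) [-13.3   0.3]
tilt deg 3.0 top z below TCP at x=0 26.0
(96, np.float64(22.0)) (98, np.float64(22.1)) (100, np.float64(22.1)) (102, np.float64(22.0)) (104, np.float64(22.0)) (106, np.float64(22.1)) (108, np.float64(22.0))
```

Call:
arm_command:
  motion:
    - [60, 0, 0, 1, 0]
    - [60, 0, 0, 2, 0]
    - [60, 0, 0, 3, 0]
    - [60, 0, 0, 4, 0]
    - [60, 0, 0, 4, 0]
  newtons: 20

```text
time: 11.3
position: [0.4474, 0.1694, 0.0891]
tool_rot: [2.359, 2.072, -0.006]
ft_force: [-1.3, -8.2, 1.5]
grip_width: 0.805
grip_force: 20.0
```

```bash
python3 st.py
```

```text
11.3 [447.4 169.4  89.1] yaw -7.4 F [-8.29 -0.28 -1.51] T [ 0.077 -1.889 -0.046] 0.8052865079583554
to O (tool x,y) [-13.    0.2]
tilt deg 0.52 top z below TCP at x=0 26.1
(96, np.float64(18.0)) (98, np.float64(17.8)) (100, np.float64(18.0)) (102, np.float64(18.0)) (104, np.float64(17.8)) (106, np.float64(17.9)) (108, np.float64(17.8))
```

Call:
arm_command:
  motion:
    - [60, 0, 0, 1, 0]
    - [60, 0, 0, 2, 0]
    - [60, -2, 0, 3, 0]
    - [60, -4, 0, 3, 0]
    - [60, -6, 0, 3.5, 0]

```text
time: 11.77
position: [0.4468, 0.1645, 0.0859]
tool_rot: [2.359, 2.073, -0.004]
ft_force: [-1.6, -7.1, 1.0]
grip_width: 0.802
grip_force: 20.0
```

```bash
python3 st.py
```

```text
11.7667 [446.8 164.5  85.9] yaw -7.37 F [-7.23 -0.69 -0.95] T [ 0.206 -1.288 -0.028] 0.8015575441803092
to O (tool x,y) [-8.   0.1]
tilt deg -1.17 top z below TCP at x=0 26.0
(96, np.float64(14.9)) (98, np.float64(14.8)) (100, np.float64(14.9)) (102, np.float64(14.9)) (104, np.float64(14.8)) (106, np.float64(14.7)) (108, np.float64(14.9))
```

Call:
arm_command:
  motion:
    - [60, -2, 0, 0, 0]
    - [60, -4, 0, 0, 0]
    - [60, -6, 0, 0, 0]
    - [60, -8, 0, 1, 0]
    - [60, -8, 0, 2, 0]

```text
time: 12.23
position: [0.446, 0.1577, 0.084]
tool_rot: [2.359, 2.074, -0.0]
ft_force: [0.1, -5.8, -0.2]
grip_width: 0.801
grip_force: 20.0
```

```bash
python3 st.py
```

```text
12.2333 [446.  157.7  84. ] yaw -7.34 F [-5.7   0.79  0.24] T [-4.400e-02 -1.003e+00  1.000e-03] 0.8011529442283126
to O (tool x,y) [-1.2  0. ]
tilt deg -1.18 top z below TCP at x=0 26.0
(96, np.float64(13.1)) (98, np.float64(13.3)) (100, np.float64(13.2)) (102, np.float64(13.1)) (104, np.float64(13.3)) (106, np.float64(13.1)) (108, np.float64(13.3))
```

Call:
arm_command:
  motion:
    - [60, -1, 0, 0.5, 0]
    - [60, -2, 0, 1, 0]
    - [60, -3, 0, 1.5, 0]
    - [60, -3, 0, 2, 0]
    - [60, -3, 0, 2, 0]

```text
time: 12.7
position: [0.4459, 0.1561, 0.0825]
tool_rot: [-2.358, -2.076, -0.002]
ft_force: [0.4, -0.9, 2.5]
grip_width: 0.807
grip_force: 20.0
```

```bash
python3 st.py
```

```text
12.7 [445.9 156.1  82.5] yaw -7.27 F [-0.85  0.51 -2.54] T [ 0.137 -0.655  0.122] 0.8068229129105204
to O (tool x,y) [ 0.4 -0.1]
tilt deg -0.13 top z below TCP at x=0 26.0
(96, np.float64(11.8)) (98, np.float64(11.7)) (100, np.float64(11.8)) (102, np.float64(11.7)) (104, np.float64(11.7)) (106, np.float64(11.6)) (108, np.float64(11.8))
```

Call:
arm_command:
  motion:
    - [60, 0, 0, -0.5, 0]
    - [87, 0, 0, -0.5, 0]
    - [87, 0, 0, -0.5, 0]
    - [87, 0, 0, -0.5, 0]
    - [87, 0, 0, -0.5, 0]

```text
time: 13.17
position: [0.4455, 0.1559, 0.0826]
tool_rot: [-2.358, -2.076, -0.001]
ft_force: [-0.1, -0.1, 0.8]
grip_width: 0.973
grip_force: 0.0
```

Call:
arm_command:
  motion:
    - [87, 0, 0, -5, 0]
    - [87, 0, 0, -20, 0]
    - [87, 0, 0, -45, 0]
    - [87, 0, 0, -75, 0]
    - [87, 0, 0, -105, 0]

```text
time: 13.58
position: [0.4451, 0.1553, 0.1888]
tool_rot: [-2.358, -2.075, 0.001]
ft_force: [0.5, 0.3, -0.2]
grip_width: 0.999
grip_force: 0.0
```

Call:
arm_command:
  motion:
    - [87, -20, 0, -10, 0]
    - [87, -35, 0, -10, 0]
    - [87, -40, 0, -10, 0]
    - [87, -40, 0, -10, 0]

```text
time: 13.92
position: [0.4397, 0.1139, 0.1966]
tool_rot: [-2.361, -2.071, 0.002]
ft_force: [-0.2, 0.0, 0.1]
grip_width: 1.0
grip_force: 0.0
```

```bash
python3 - <<'E'
from h import *
p,M,s=pose();print(s["time"],p,s["ft_force"],s["grip_width"])
im,P,T=cloud("wrist");P=P*1000
a=np.radians(-7.2);ex=np.array([np.cos(a),np.sin(a)]);ey=np.array([-ex[1],ex[0]])
X=(P[...,:2]-[445.9,156.5])@ex;Y=(P[...,:2]-[445.9,156.5])@ey
for x in(-45,0,45):
    print(x,[(y,np.nanmedian(P[...,2][(abs(X-x)<4)&(abs(Y-y)<2)]).round(1)) for y in range(-110,115,10)])
i2,P2,_=cloud("top");P2=P2*1000
X=(P2[...,:2]-[448,156.5])@ex;Y=(P2[...,:2]-[448,156.5])@ey
for x in(-40,40):print(x,[(y,np.nanmedian(P2[...,2][(abs(X-x)<8)&(abs(Y-y)<4)]).round(1)) for y in range(-110,115,10)])
save(np.vstack([im]),"w6.png");save(i2,"t6.png")
E
```

```text
13.9167 [439.73659308 113.93635937 196.56122552] [-0.17694968  0.00727056  0.10752366] 0.9996375710676906
-45 [(-110, np.float64(nan)), (-100, np.float64(70.9)), (-90, np.float64(68.7)), (-80, np.float64(55.9)), (-70, np.float64(55.8)), (-60, np.float64(55.9)), (-50, np.float64(226.5)), (-40, np.float64(199.5)), (-30, np.float64(57.2)), (-20, np.float64(297.6)), (-10, np.float64(267.2)), (0, np.float64(56.7)), (10, np.float64(56.1)), (20, np.float64(56.5)), (30, np.float64(56.8)), (40, np.float64(56.7)), (50, np.float64(56.6)), (60, np.float64(57.0)), (70, np.float64(56.5)), (80, np.float64(56.8)), (90, np.float64(70.1)), (100, np.float64(70.6)), (110, np.float64(70.8))]
0 [(-110, np.float64(nan)), (-100, np.float64(71.0)), (-90, np.float64(69.1)), (-80, np.float64(56.2)), (-70, np.float64(56.0)), (-60, np.float64(56.4)), (-50, np.float64(56.2)), (-40, np.float64(56.2)), (-30, np.float64(56.2)), (-20, np.float64(291.1)), (-10, np.float64(266.9)), (0, np.float64(95.5)), (10, np.float64(56.5)), (20, np.float64(56.4)), (30, np.float64(56.6)), (40, np.float64(56.7)), (50, np.float64(56.8
[... 654 characters left out ...]
0, np.float64(70.4)), (100, np.float64(70.8)), (110, np.float64(70.7))]
-40 [(-110, np.float64(573.5)), (-100, np.float64(598.7)), (-90, np.float64(604.1)), (-80, np.float64(607.3)), (-70, np.float64(610.4)), (-60, np.float64(608.8)), (-50, np.float64(606.3)), (-40, np.float64(602.6)), (-30, np.float64(603.7)), (-20, np.float64(603.1)), (-10, np.float64(598.8)), (0, np.float64(nan)), (10, np.float64(nan)), (20, np.float64(nan)), (30, np.float64(nan)), (40, np.float64(nan)), (50, np.float64(nan)), (60, np.float64(nan)), (70, np.float64(nan)), (80, np.float64(nan)), (90, np.float64(nan)), (100, np.float64(74.2)), (110, np.float64(73.2))]
40 [(-110, np.float64(72.9)), (-100, np.float64(72.3)), (-90, np.float64(72.8)), (-80, np.float64(57.3)), (-70, np.float64(293.4)), (-60, np.float64(579.7)), (-50, np.float64(571.2)), (-40, np.float64(572.4)), (-30, np.float64(570.5)), (-20, np.float64(561.3)), (-10, np.float64(nan)), (0, np.float64(nan)), (10, np.float64(nan)), (20, np.float64(nan)), (30, np.float64(nan)), (40, np.float64(nan)), (50, np.float64(nan)), (60, np.float64(nan)), (70, np.float64(nan)), (80, np.float64(nan)), (90, np.float64(nan)), (100, np.float64(nan)), (110, np.float64(nan))]
  return np.nanmean(a, axis, out=out, keepdims=keepdims)
```

View pics/w6.png

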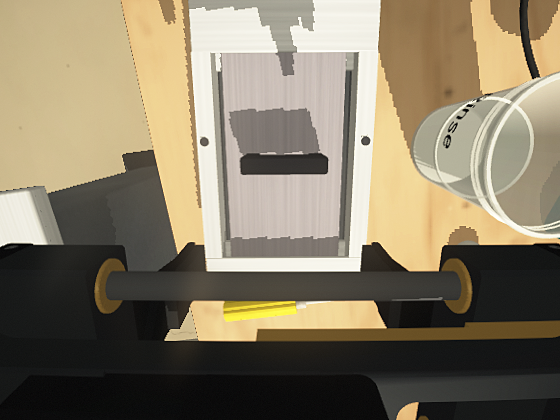

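The hatch lies in the opening under both lips, with its bar at (240..328, 152..174). Depth suggests the wide end may sit about 1 mm high, held up by friction on the keeper, so I'll press that end gently with closed fingers.

Call:
arm_command:
  motion:
    - [0, 28, 0, 0, 0]
    - [0, 62, 0, 0, 0]
    - [0, 92, 0.5, 0, 0]
    - [0, 108, 0.5, 0, 0]
    - [0, 113, 0.5, 0, 0]

```text
time: 14.43
position: [0.4542, 0.2313, 0.1962]
tool_rot: [-2.352, -2.082, 0.003]
ft_force: [-1.4, 0.1, 0.2]
grip_width: 0.707
grip_force: 0.0
```

Call:
arm_command:
  motion:
    - [0, 0, 0, 20, 0]
    - [0, 0, 0, 50, 0]
    - [0, 0, 0, 80, 0]
    - [0, 0, 0, 104, 0]
    - [0, 0, 0, 115, 0]

```text
time: 14.85
position: [0.4531, 0.2251, 0.0789]
tool_rot: [-2.359, -2.074, 0.01]
ft_force: [-1.1, -0.5, -0.2]
grip_width: 0.324
grip_force: 0.0
```

Call:
arm_command:
  motion:
    - [0, 0, 0, 0, 0]
    - [0, 0, 0, 0, 0]

```text
time: 15.02
position: [0.4555, 0.2271, 0.0827]
tool_rot: [2.359, 2.075, -0.001]
ft_force: [-0.0, 0.2, 0.1]
grip_width: 0.174
grip_force: 0.0
```

Call:
arm_command:
  motion:
    - [0, 0, 0, 3, 0]
    - [0, 0, 0, 6, 0]
    - [0, 0, 0, 8, 0]
    - [0, 0, 0, 9, 0]
    - [0, 0, 0, 9, 0]

```text
time: 15.43
position: [0.4554, 0.2279, 0.0738]
tool_rot: [2.358, 2.076, 0.001]
ft_force: [0.7, -0.2, -0.2]
grip_width: 0.006
grip_force: 0.0
```

Call:
arm_command:
  motion:
    - [0, 0, 0, 0.5, 0]
    - [0, 0, 0, 1, 0]
    - [0, 0, 0, 1.5, 0]
    - [0, 0, 0, 2, 0]
    - [0, 0, 0, 2, 0]

```text
time: 15.85
position: [0.4555, 0.2279, 0.0717]
tool_rot: [2.358, 2.076, 0.001]
ft_force: [0.1, -0.2, 0.3]
grip_width: 0.002
grip_force: 0.2
```

Call:
arm_command:
  motion:
    - [0, 0, 0, 0.5, 0]
    - [0, 0, 0, 1, 0]
    - [0, 0, 0, 1.5, 0]
    - [0, 0, 0, 1.5, 0]

```text
time: 16.18
position: [0.4555, 0.2279, 0.0714]
tool_rot: [-2.358, -2.075, -0.001]
ft_force: [-3.1, -2.1, 9.8]
grip_width: 0.005
grip_force: 5.1
```

Call:
arm_command:
  motion:
    - [0, 0, 0, 0.5, 0]
    - [0, 0, 0, 1, 0]
    - [0, 0, 0, 1.5, 0]
    - [0, 0, 0, 1.5, 0]

```text
time: 16.52
position: [0.4556, 0.2279, 0.0713]
tool_rot: [-2.358, -2.075, -0.0]
ft_force: [-7.1, -4.2, 21.0]
grip_width: 0.007
grip_force: 10.3
```

Call:
arm_command:
  motion:
    - [0, 0, 0, -3, 0]
    - [0, 0, 0, -10, 0]
    - [0, 0, 0, -35, 0]
    - [0, 0, 0, -70, 0]
    - [0, -20, 0, -105, 0]

```text
time: 16.93
position: [0.4516, 0.211, 0.1741]
tool_rot: [-2.352, -2.081, 0.001]
ft_force: [0.7, 0.8, 1.2]
grip_width: 0.008
grip_force: 0.0
```

Call:
arm_command:
  motion:
    - [0, -35, 0, -10, 0]
    - [0, -70, 0, -20, 0]
    - [0, -95, 0, -20, 0]
    - [0, -95, 0, -20, 0]
    - [0, -95, 0, -20, 0]

```text
time: 17.35
position: [0.4407, 0.1126, 0.1939]
tool_rot: [-2.361, -2.072, -0.002]
ft_force: [-0.1, -0.4, 0.1]
grip_width: 0.004
grip_force: 0.0
```

```bash
python3 - <<'E'
from h import *
p,M,s=pose();print(s["time"],p,s["ft_force"])
im,P,T=cloud("wrist");P=P*1000;save(im,"w7.png")
a=np.radians(-7.2);ex=np.array([np.cos(a),np.sin(a)]);ey=np.array([-ex[1],ex[0]])
X=(P[...,:2]-[445.9,156.5])@ex;Y=(P[...,:2]-[445.9,156.5])@ey
g=lambda y0,y1,zl,zh:(abs(X)<48)&(Y>y0)&(Y<y1)&(P[...,2]>zl)&(P[...,2]<zh)
k=g(15,82,50,62)|g(-82,-20,50,62)
A=np.c_[Y[k],X[k],np.ones(k.sum())];print("plate slope deg",np.degrees(np.linalg.lstsq(A,P[...,2][k],rcond=None)[0][:2]))
for n,w in(("plate+",g(60,82,45,64)),("plate-",g(-82,-60,45,64)),("lip+",g(94,130,66,78)),("lip-",g(-110,-94,66,78))):print(n,w.sum(),np.median(P[...,2][w]).round(1))
b=(abs(X)<50)&(abs(Y)<25)&(P[...,2]>90)&(P[...,2]<100);print("bar Y",np.percentile(Y[b],[2,98]).round(1),"X",np.percentile(X[b],[2,98]).round(1))
w=g(80,125,66,78);print("wide edge",np.percentile(Y[w],1).round(1)); w=g(-112,-80,66,78);print("narrow edge",np.percentile(Y[w],99).round(1))
E
```

```text
17.35 [440.72816717 112.55121545 193.93441691] [-0.13374322 -0.39571386  0.0702261 ]
plate slope deg [-0.03787289  0.01019173]
plate+ 3100 55.8
plate- 2091 55.9
lip+ 5064 70.7
lip- 0 nan
bar Y [-6.5  6.7] X [-33.9  32.6]
wide edge 87.6
  return _methods._mean(a, axis=axis, dtype=dtype,
  ret = ret.dtype.type(ret / rcount)
Traceback (most recent call last):
IndexError: index -1 is out of bounds for axis 0 with size 0
```

View pics/w7.png

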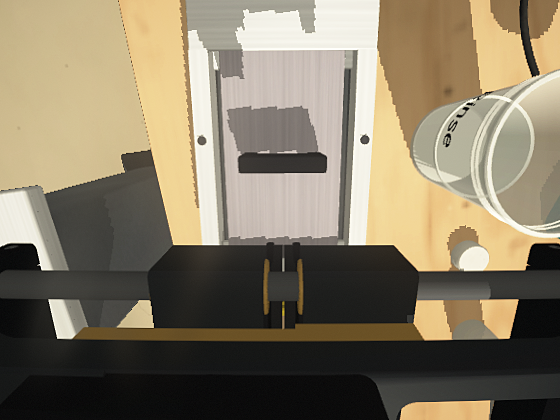

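The hatch is flat: the slope is 0.04°, and both ends read 15 mm below the lips. Its bar, at (238..326, 152..172), is centred between the lips to within 1 mm, so the hatch is under both. I'm handing it in.

```bash
python3 -c "from bench import close_job;print(close_job())"
```

```text
the job is handed in; nothing more can be done
None
```

The hatch lies flat on its ledges under both lips and the job is handed in at 17.4 s; the highest force I read was about 23 N, when I pressed the wide end down, and I saw no bystanders touched.

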